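Proof-pull a soldered terminal tab on the bench pull tester

ROBOT

A 6-joint arm with a two-finger parallel gripper is mounted at the origin on a cart in front of the work surface, level with it; the furniture and walls round the work are solid. World frame = base frame: x ahead of the robot, y to its left, z up, the work surface at z = 0. Lengths are in m, angles in rad, forces in N, time in s.
With the tool pointing down it reaches from about 0.325 to 0.875 m from the base axis. Payload 4.4 kg.
Tool frame: the origin (TCP) lies at the very end of the fingers, on their centre line; the grasp point (between the pads) lies behind it (env.tcp_to_grasp is the z of the grasp point in the tool frame, in m); z points along the fingers, y is the line along which they close (so a half turn about z gives the same grasp; the last joint's range is limited). The gripper opens to 85 mm and grips with 20 to 120 N. Pads are 22 mm wide; open, the fingers measure 114 mm over their backs; the gripper's body (76 mm by 85 mm) begins 54 mm behind the grasp point. The pads swing forward as they close: fully open they stand 13 mm farther back than shut.
Start: joints at [-1.312, 0.207, 1.542, -0, 1.393, -0.15], TCP at [0.229, -0.527, 0.231] pointing down, gripper open.
Joint ranges: [-2.73, 2.73], [-0.86, 2.22], [0.23, 2.46], [-1.11, 4.25], [0.08, 2.63], [-2.82, 2.82]. Speed limits (rad/s): [2.79, 2.79, 3.14, 3.14, 3.14, 3.14].

INTERFACE

Orientations are given as a rotation vector (axis times angle).
In Python, from workcell import env gives the robot as it stands. Calls block until the motion is done:
- env.move_ptp(position, orientation): joint-space move of the TCP to a pose.
- env.move_straight(position, frame=None, max_speed=0.15): straight line of the TCP; frame=None keeps the orientation; max_speed is the mean speed in m/s.
- env.goto_joints(angles): joint-space move.
- env.move_gripper(opening, force=None): opening from 0.0 (shut) to 1.0 (fully open); force is the grip in N (None keeps the last); returns when the fingers have stopped.
- env.hold(seconds).
- env.ik(position, orientation): joint angles nearest the present ones, or None.
- env.get_state(): the state.
- env.get_image(name): name is "side" or "top" or "wrist"; returns a dict with "img" (400x640x3 uint8, red, green, blue), "fx", "fy", "cx", "cy" (pixels), "pose" (4x4, takes a point from camera to world coordinates); the wrist camera has in their place "T_tool_cam" (4x4, takes a point from camera to tool coordinates, whose origin is the TCP and whose axes are the flange's). Camera axes: x right, y up, looking along -z (the intrinsics and any distortion apply to the point x, -y, -z); pixel columns grow to the right and rows downward; lengths in m; the calibration is good to about 2 mm. The wrist camera is an equidistant fisheye: a pixel r from the principal point sees the ray r / f radians off the axis. A picture is of the moment at which its call begins: read the wrist's pose just before it. There is no depth.
A pose or a line that the arm cannot do raises env.IKError and nothing moves.
- env.job_done(): hands the job in; it is judged then, once.
The state is a dict: "time": time; "joints": joint angles; "qvel": joint speeds; "effort": joint torques, N m; "eef_pos": TCP position; "tool_rot": TCP orientation; "force": force on the tool from outside, world axes, zero at the start; "torque": the same for the moment, N m; "grip_width": opening from 0.0 (shut) to 1.0 (fully open); "finger_force": force on a finger pad.
Only numpy, scipy, OpenCV 4.12 (cv2) and the standard library are available. Lean on these libraries where they do the work, as an engineer would, in place of code of your own. Each camera call takes 0.05 s, during which the arm holds its last target. There are 200 camera calls.

TASK

Proof-test the soldered tab: lay the coupon that still has its T-shaped tab flat in the nest of the pull tester, with the tab's head in the yoke, and let go. Then pull the knob away from the nest until the gauge's index stands at the set clip, not past it, and hold it there for about a second. Ease the knob back to its home stop without letting it snap, leaving the coupon in the nest.

Things in the scene. Friction and masses are not known exactly. Their poses are not given: they have to be found in the camera images.
- tester: Bench pull tester, fixed: grey plate 360 x 80 mm, top 16 mm above the bench. Origin on the bench, mid-width, 160 mm from the nest end, 200 mm from the knob end; x = pull direction (nest to knob), z up. Along x: coupon nest (-151 to -87 mm), yoke, dark gauge housing with white scale on a carriage (-22 to 86 mm, top 54 mm above bench), knob (124 mm); the last three as at home.
- nest (a point): Where the coupon's origin lies when drawn up against the front shoulders: pedestal top, 34 mm above the bench, axes as the tester's (coupon x along tester x, tab towards the knob). Open on top; side guides 5 mm high leave 2.5 mm beside the board, the rear stop (5 mm high) leaves 4 mm of play; the tab's neck passes between the shoulders (8 mm high, 16 mm apart). x = -2 mm is the middle of the play.
- yoke (a point): Open-top pocket of the steel yoke on the gauge's spring rod: this point is at the prongs' pulling face, 35 mm above the bench. Pocket from here 19 mm towards the knob, 28 mm wide, floor 5.5 mm lower, walls 42 mm above the bench; slot between the prongs 14 mm wide. With the carriage home and the coupon nested, the tab's head sits in it with 2 to 6 mm of slack.
- coupon: Loose coupon, 70 g: green board 46 x 38 x 4 mm; grey terminal block on it (24 mm along x, 16 mm along y, centre x = -4 mm, 4 to 22 mm above the underside, screw heads to 24 mm), the place to grip it; flat steel T-tab at the front edge: neck 8 mm wide, x 23 to 47 mm, head 22 mm wide, x 47 to 55 mm, both 0.5 to 3.5 mm above the underside. Origin: centre of board's underside; x towards tab.
- spent_coupon: A coupon of the same make tested earlier, whose tab has been torn off to a 3 mm stump; not needed. Same frame.
- knob_grip (a point): The black pull knob on the carriage, upright, round, waist 21 mm in diameter from 46 to 70 mm above the bench, top at 76 mm; this point is on its axis 60 mm above the bench. Axes as the tester's. 25 mm and more are free round it.
- carriage (a joint): Travel of the knob, carriage and gauge housing along the tester's +x, m: 0 = home stop, end stop at 0.060. With a coupon in the yoke, the first few mm take up slack; after that the spring stretches as far as the knob moves on.
- gauge_rod (a joint): Stretch of the gauge's spring, m: 0 = unloaded; 5 mm a newton (0.6 N at the start). The index, a small bright fin in the slot of the white scale, moves along the housing with it, from the zero line towards the nest; scale lines are 5 mm apart, long ones at 0, 25 and 50 mm.
- set_clip (a joint): Where the set clip stands on the scale, m of stretch: 0.028 to 0.042; it is clamped there by its thumbscrew. It is the bright steel clip with a stepped point, on that long edge of the housing that faces the robot (+y side).
- max_pointer (a joint): Maximum pointer, m of stretch: brass slider on the far edge of the scale, pushed along by the index and left standing at the greatest stretch reached.
- index (a point): The index fin (its top is 64 mm above the bench), at 58 mm above the bench; axes as the tester's. Moves to the tester's -x relative to the housing as the spring stretches.
- set_mark (a point): The point on the scale that the set clip points to (same height and line as the index): index and this point coincide when the pull is right.
- max_mark (a point): The scale point at which the maximum pointer stands (same line).
Things that resemble listed ones, but are neither listed nor needed, are in the scene too. Leave any red look-alike of the coupon alone.

How it is judged:
By the outcome, as a careful person would: the job done as asked, in the order asked, and still so for the second after the job is handed in, with the robot touching nothing.
It also fails if it takes over 58 s, if anything falls off the work surface, if the arm or the gripper's body presses on something with over 40 N, if the wrist force passes 120 N, or if a joint passes its speed limit or range.

## Working session

There is one attempt and no reset: what is moved stays moved. The work goes in short steps, each a Python script; the robot and the scene stay as the last script left them, time stands still between calls to the robot, and variables do not carry over. Pictures are saved under pics/ and viewed, at most 10 in all, crops included, and the job is handed in when it is done.

```bash
mkdir -p pics; ls; python3 - <<'E'
from workcell import env
import cv2,numpy as np
np.set_printoptions(precision=4,suppress=True)
for n in ["top","side"]:
    d=env.get_image(n); cv2.imwrite(f"pics/{n}0.png",d["img"][:,:,::-1]); print(n,d["fx"],d["fy"],d["cx"],d["cy"],[k for k in d]); print(d["pose"])
print(env.tcp_to_grasp, env.get_state())
E
```

```text
pics
top 374.68701042739235 374.68701042739235 322.6683850055019 202.60626431950507 ['img', 'fx', 'fy', 'cx', 'cy', 'pose']
[[-0.0235  0.9906 -0.1346  0.4806]
 [-0.9997 -0.0222  0.0112 -0.0705]
 [ 0.0081  0.1348  0.9908  0.9223]
 [ 0.      0.      0.      1.    ]]
side 412.59418408684223 412.59418408684223 314.70150169240173 196.9819450141543 ['img', 'fx', 'fy', 'cx', 'cy', 'pose']
[[-0.9999  0.0071  0.0074  0.6141]
 [ 0.0016 -0.6073  0.7945  0.6303]
 [ 0.0101  0.7944  0.6073  0.619 ]
 [ 0.      0.      0.      1.    ]]
-0.0187 {'time': 0.1, 'joints': array([-1.3115,  0.2074,  1.5428,  0.    ,  1.3935, -0.1505]), 'qvel': array([-0.0019, -0.0022, -0.0044, -0.0013, -0.0002, -0.0012]), 'effort': array([ -0.0008, -38.4096, -29.2549,  -0.0002,   0.0049,   0.    ]), 'eef_pos': array([ 0.2289, -0.5267,  0.2302]), 'tool_rot': array([-3.0738, -0.6388,  0.0002]), 'force': array([-0.0167, -0.0755, -0.8588]), 'torque': array([ 0.0206, -0.0118, -0.0375]), 'finger_force': 0.0, 'grip_width': 0.9992662429936846}
```

View pics/top0.png

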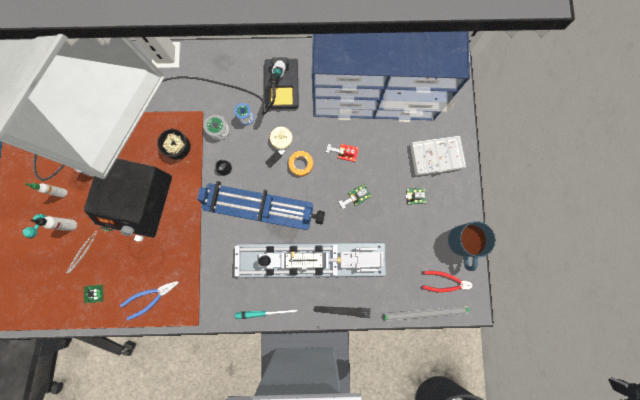

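View pics/side0.png

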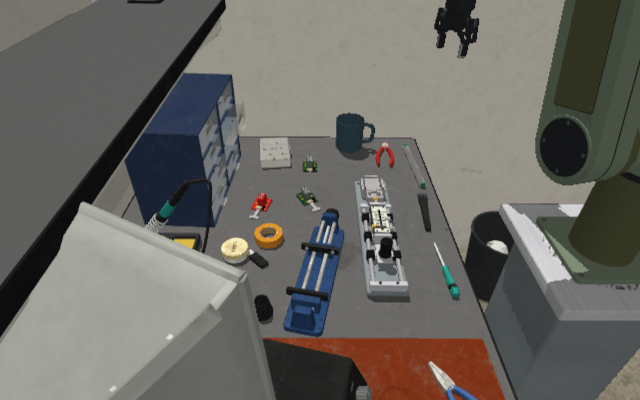

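The top view shows the tester with its knob at (264,260) and its nest at about (360,260). The tabbed coupon is at (358,196) with its tab towards (342,204), and the spent one is at (416,196). The side view agrees with this. Next I'll localise coarsely and move to a wrist view.

```bash
cat > h.py <<'E'
from workcell import env
import cv2,numpy as np
from scipy.spatial.transform import Rotation as R
np.set_printoptions(precision=4,suppress=True)
def down(a):
    "tool z down, tool y axis at world angle a (closing line)"
    y=np.array([np.cos(a),np.sin(a),0]);z=np.array([0,0,-1.]);x=np.cross(y,z)
    return R.from_matrix(np.c_[x,y,z]).as_rotvec()
def ray(d,px):
    "origin, unit-ish directions in world for pixels"
    px=np.atleast_2d(np.array(px,float))
    u=(px-[d["cx"],d["cy"]])/[d["fx"],d["fy"]]
    if "T" in d:
        r=np.linalg.norm(u,axis=1,keepdims=True)+1e-12
        v=np.c_[u/r*np.sin(r),np.cos(r)]; P=d["T"]
    else: v=np.c_[u,np.ones(len(u))]; P=d["pose"]
    v=v*[1,-1,-1]
    return P[:3,3],v@P[:3,:3].T
def onz(d,px,z):
    o,v=ray(d,px); return o+v*((z-o[2])/v[:,2:])
def pix(d,p):
    P=d["T"] if "T" in d else d["pose"]
    c=(np.atleast_2d(p)-P[:3,3])@P[:3,:3]*[1,-1,-1]
    if "T" in d:
        h=np.linalg.norm(c[:,:2],axis=1); th=np.arctan2(h,c[:,2]); u=c[:,:2]/h[:,None]*th[:,None]
    else: u=c[:,:2]/c[:,2:]
    return u*[d["fx"],d["fy"]]+[d["cx"],d["cy"]]
def wrist(name=None):
    s=env.get_state(); d=env.get_image("wrist")
    T=np.eye(4);T[:3,:3]=R.from_rotvec(s["tool_rot"]).as_matrix();T[:3,3]=s["eef_pos"]
    d["T"]=T@d["T_tool_cam"]
    if name: cv2.imwrite(f"pics/{name}.png",d["img"][:,:,::-1]); np.save(f"pics/{name}.npy",{k:d[k] for k in d},allow_pickle=True)
    return d
def load(n): return np.load(f"pics/{n}.npy",allow_pickle=True).item()
E
python3 - <<'E'
from h import *
d=env.get_image("top")
print(onz(d,[[358,196],[342,204],[348,154]],.01)); print(onz(d,[[235,245],[235,277],[385,243],[385,275]],.016)); print(onz(d,[[264,260]],.076))
w=env.get_image("wrist"); print(w["T_tool_cam"],w["fx"],w["cx"],w["cy"])
c=onz(d,[[358,196]],.01)[0]
for a in np.arange(0,3.2,.3): print(a, env.ik([c[0],c[1],.2],down(a)), env.ik([.33,-.05,.1],down(a)))
print(env.get_state()["time"])
E
```

```text
[[ 0.6189 -0.1683  0.01  ]
 [ 0.5999 -0.1282  0.01  ]
 [ 0.7258 -0.1471  0.01  ]]
[[ 0.5057  0.132   0.016 ]
 [ 0.4302  0.1314  0.016 ]
 [ 0.5021 -0.2285  0.016 ]
 [ 0.4264 -0.2251  0.016 ]]
[[0.4693 0.0538 0.076 ]]
[[ 0.001   0.95    0.3122  0.0805]
 [ 1.     -0.0009 -0.0003  0.0001]
 [-0.      0.3122 -0.95   -0.1426]
 [ 0.      0.      0.      1.    ]] 309.70691628693146 321.5236703820455 200.34532497295115
0.0 [-0.4002  0.3697  1.4    -0.      1.3719 -0.4002] [-0.4116 -0.1687  2.2222 -0.      1.0881 -0.4116]
0.3 [-0.4002  0.3697  1.4     0.      1.3719 -0.7002] [-0.4116 -0.1687  2.2222  0.      1.0881 -0.7116]
0.6 [-0.4002  0.3697  1.4    -0.      1.3719 -1.0002] [-0.4116 -0.1687  2.2222 -0.      1.0881 -1.0116]
0.8999999999999999 [-0.4002  0.3697  1.4    -0.      1.3719 -1.3002] [-0.4116 -0.1687  2.2222 -0.      1.0881 -1.3116]
1.2 [-0.4002  0.3697  1.4    -0.      1.3719 -1.6002] [-0.4116 -0.1687  2.2222 -0.      1.0881 -1.6116]
1.5 [-0.4002  0.3697  1.4     0.      1.3719 -1.9002] [-0.4116 -0.1687  2.2222  0.      1.0881 -1.9116]
1.7999999999999998 [-0.4002  0.3697  1.4    -0.      1.3719 -2.2002] [-0.4116 -0.1687  2.2222 -0.      1.0881 -2.2116]
2.1 [-0.4002  0.3697  1.4    -0.      1.3719 -2.5002] [-0.4116 -0.1687  2.2222 -0.      1.0881 -2.5116]
2.4 [-0.4002  0.3697  1.4    -0.      1.3719 -2.8002] [-0.4116 -0.1687  2.2222 -0.      1.0881 -2.8116]
2.6999999999999997 None None
3.0 None None
0.2
```

```bash
python3 - <<'E'
from h import *
env.move_ptp([.466,-.185,.134],down(-.01)); wrist("nest")
env.move_ptp([.617,-.166,.10],down(.43)); wrist("coup")
print(env.get_state()["time"])
a=np.hstack([cv2.imread("pics/nest.png"),]); 
E
```

```text
2.5417
```

View pics/nest.png

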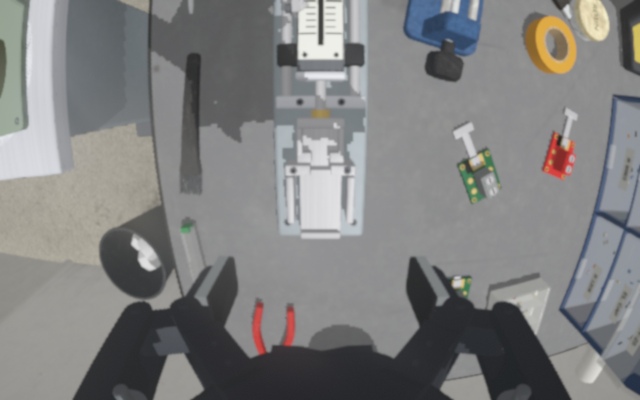

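View pics/coup.png

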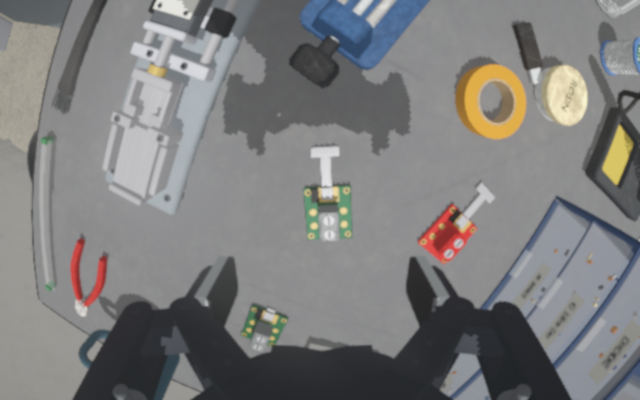

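The nest view shows the pedestal at cols 300–340, rows 165–235, with the yoke at about (320,140). In the coupon view the board spans cols 304–352, rows 184–240, and the T head is at (325,152). I'll magnify both for accurate corners.

```bash
python3 - <<'E'
from h import *
a=cv2.imread("pics/nest.png")[90:245,265:375]; b=cv2.imread("pics/coup.png")[130:250,285:385]
def g(im,s,x0,y0,W):
    o=cv2.resize(im,None,fx=s,fy=s,interpolation=cv2.INTER_CUBIC)
    for i in range(0,im.shape[0],10):
        cv2.putText(o,str(y0+i),(0,i*s+4),0,.3,(0,0,255),1)
    for j in range(0,im.shape[1],10): cv2.putText(o,str(x0+j),(j*s-8,8),0,.28,(0,0,255),1); cv2.line(o,(j*s,10),(j*s,14),(0,0,255),1)
    return o
A=g(a,3,265,90,0);A=cv2.resize(A,None,fx=1,fy=1)
A=g(a,4-0,265,90,0)[:600,:] if False else g(cv2.imread("pics/nest.png")[95:245,265:375],4,265,95,0); B=g(b,3,285,130,0)
B=cv2.copyMakeBorder(B,0,600-B.shape[0],0,0,0); cv2.imwrite("pics/crop1.png",np.hstack([A,B]))
d=load("coup");hsv=cv2.cvtColor(d["img"],cv2.COLOR_RGB2HSV)
m=cv2.inRange(hsv,(40,80,30),(90,255,255));n,l,st,c=cv2.connectedComponentsWithStats(m)
for i in range(1,n):
    if st[i,4]>100: print(st[i],c[i])
E
```

```text
[338 193  13  36 177] [345.3729 206.904 ]
[305 198  13  33 153] [309.6536 210.5033]
[243 312  13  26 109] [249.0367 324.0734]
```

View pics/crop1.png

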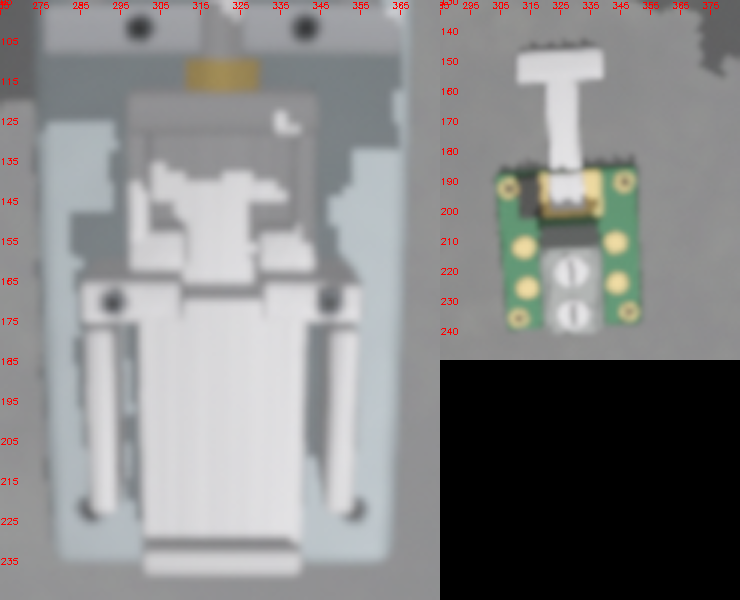

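```bash
python3 - <<'E'
from h import *
d=load("coup")
B=onz(d,[[304,187.3],[350.7,185.3],[308,240],[351.7,237.3]],.004);H=onz(d,[[310.7,146.7],[339,145.7],[310.7,157.7],[339,156.7]],.0035)
def D(a,b): return 1e3*np.linalg.norm(a-b)
print("board",B[:,:2],D(B[0],B[1]),D(B[0],B[2]),D(B[1],B[3]),"head",H[:,:2],D(H[0],H[1]),D(H[0],H[2]))
ang=lambda v:np.degrees(np.arctan2(v[1],v[0]))
print([ang(v) for v in (B[0]-B[2],B[1]-B[3],B[1]-B[0],H[1]-H[0],H.mean(0)-B.mean(0))], B.mean(0),H.mean(0),D(H.mean(0),B.mean(0)))
n=load("nest")
S=onz(n,[[285,175.5],[310.5,175.5],[331,175.5],[355,175.5]],.042)
G=onz(n,[[294,178],[347,178],[294.5,222],[346,222]],.039); RS=onz(n,[[301,232.5],[340,232.5]],.039)
Y=onz(n,[[297.5,118.5],[344,118.5]],.042)
print("sh",S[:,:2],D(S[1],S[2]));print("guides",G[:,:2],D(G[0],G[1]),D(G[2],G[3]));print("rs",RS[:,:2],"yoke far",Y[:,:2])
P=onz(n,[[277,125],[279,235],[366,125],[361.5,235]],.016); print("plate",P[:,:2])
K=onz(n,[[295+4.5,102],[341,102]],.04);print(K)
E
```

```text
board [[ 0.5985 -0.1606]
 [ 0.6317 -0.1435]
 [ 0.6201 -0.2017]
 [ 0.6528 -0.184 ]] 37.356450865089215 46.48805905427006 45.69465063499373 head [[ 0.59   -0.1286]
 [ 0.6096 -0.1187]
 [ 0.5935 -0.1365]
 [ 0.6133 -0.1266]] 21.939244814066434 8.702024505045527
[np.float64(117.71418161256878), np.float64(117.48994359740158), np.float64(27.22593503723761), np.float64(26.756994327033393), np.float64(118.29487939291432)] [ 0.6257 -0.1724  0.004 ] [ 0.6016 -0.1276  0.0035] 50.93219684593681
sh [[ 0.4385 -0.1625]
 [ 0.4585 -0.1627]
 [ 0.4745 -0.1629]
 [ 0.4933 -0.163 ]] 15.993803869369337
guides [[ 0.4452 -0.1653]
 [ 0.4873 -0.1658]
 [ 0.4442 -0.203 ]
 [ 0.487  -0.2034]] 42.05558901811367 42.82057650915475
rs [[ 0.4493 -0.2126]
 [ 0.4821 -0.2129]] yoke far [[ 0.4495 -0.1182]
 [ 0.4845 -0.1186]]
plate [[ 0.43   -0.1246]
 [ 0.4269 -0.2254]
 [ 0.505  -0.1254]
 [ 0.5037 -0.2261]]
[[ 0.4511 -0.1057  0.04  ]
 [ 0.4824 -0.1061  0.04  ]]
```

```bash
python3 - <<'E'
from h import *
o=down(.480)
env.move_gripper(.55,40)
env.move_ptp([.6273,-.1758,.06],o)
env.move_straight([.6273,-.1758,.0075],max_speed=.08)
env.move_gripper(0,40)
s=env.get_state();print(s["grip_width"],s["finger_force"],s["force"],s["time"])
env.move_straight([.6273,-.1758,.13],max_speed=.15)
s=env.get_state();print(s["grip_width"],s["finger_force"],s["force"],s["time"],s["eef_pos"])
env.move_ptp([.466,-.1918,.13],down(-.011))
s=env.get_state();print(s["eef_pos"],s["time"]); wrist("held")
cv2.imwrite("pics/heldc.png",cv2.resize(cv2.imread("pics/held.png")[80:300,200:440],None,fx=2.5,fy=2.5))
E
```

```text
0.17357752139445085 41.57881021499634 [0.519  0.04   2.9262] 4.4917
0.17721214568084495 41.17327094078064 [ 1.2216 -0.1763 -0.8152] 5.4583 [ 0.6263 -0.1753  0.1285]
[ 0.4663 -0.192   0.1298] 6.15
```

View pics/heldc.png

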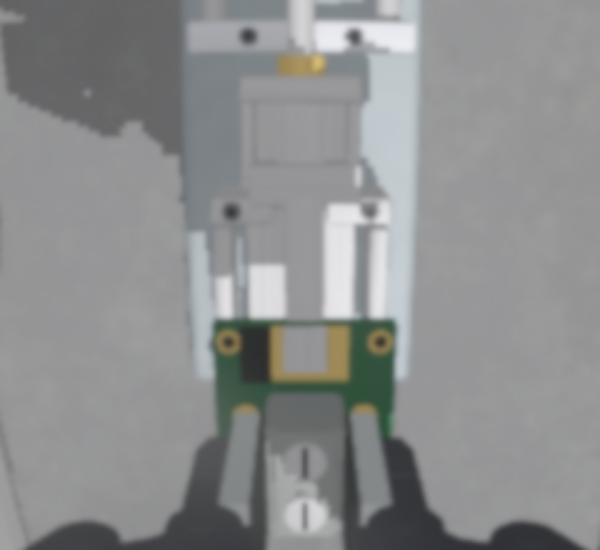

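The board is held square, with its front edge at about row 208, cols 286–358.4 of the full image, and the tab points at the yoke. I'll check the in-hand offset, then place it.

```bash
python3 - <<'E'
from h import *
d=load("held"); e=env.get_state()["eef_pos"]
F=onz(d,[[286,208],[358.4,208]],e[2]-.0075+.004); print(F-e, F.mean(0)-e)
off=27-1e3*(F.mean(0)-e)[1]; print("y correction mm",off)
E
```

```text
[[-0.0178  0.0286 -0.0035]
 [ 0.0185  0.0283 -0.0035]] [ 0.0003  0.0285 -0.0035]
y correction mm -1.4513580927115974
```

```bash
python3 - <<'E'
from h import *
x,y=.466,-.1923
env.move_straight([x,y,.055],max_speed=.1); env.hold(.15)
s=env.get_state();f0=s["force"][2];print(s["eef_pos"],s["force"])
z=.055
while z>.0405:
    z-=.0015; env.move_straight([x,y,z],max_speed=.03); env.hold(.05)
    s=env.get_state(); print(round(z,4),s["eef_pos"],s["force"],s["torque"])
    if s["force"][2]-f0>3: break
d=wrist("low"); print(s["time"])
cv2.imwrite("pics/lowc.png",cv2.resize(cv2.imread("pics/low.png")[80:280,200:440],None,fx=3,fy=3))
E
```

```text
[ 0.4668 -0.1928  0.0559] [-0.3812 -0.1304 -0.4537]
0.0535 [ 0.466  -0.1923  0.0536] [ 0.2229 -0.4043 -1.2955] [ 0.0118 -0.0167 -0.0294]
0.052 [ 0.4659 -0.1923  0.0519] [-0.0321  0.4823 -0.8619] [-0.0133 -0.0078 -0.004 ]
0.0505 [ 0.4659 -0.1923  0.0504] [-1.0354 -0.2546 -0.1559] [-0.0444  0.0494 -0.0001]
0.049 [ 0.466  -0.1923  0.0489] [-0.3553 -0.1947 -0.8999] [-0.0255  0.0515  0.0029]
0.0475 [ 0.466  -0.1923  0.0474] [-0.7717  0.7955 -0.6956] [-0.0066  0.0914  0.0159]
0.046 [ 0.466  -0.1923  0.0459] [ 0.0725 -0.182  -0.266 ] [-0.0512  0.0053 -0.0483]
0.0445 [ 0.4659 -0.1923  0.0444] [-0.146   0.8139 -0.1716] [-0.029  -0.0332  0.0203]
0.043 [ 0.4659 -0.1923  0.0429] [ 0.2625 -0.0813  0.2226] [ 0.012  -0.0129  0.0284]
0.0415 [ 0.4663 -0.1924  0.0424] [-2.2316  1.0863  5.2117] [ 0.1501  0.3007 -0.0034]
9.95
```

View pics/lowc.png

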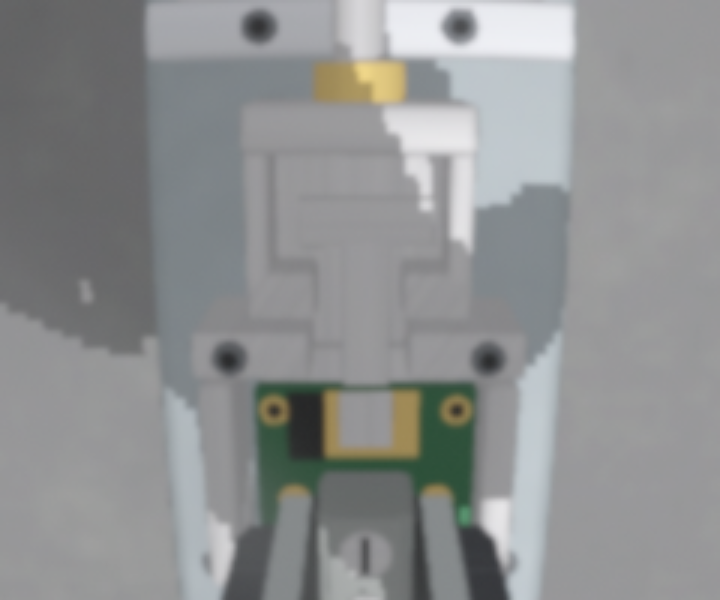

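The tab's head lies inside the yoke pocket at about (370,220) of the crop, the neck runs through the slot, and the board is between the guides. Contact came at the expected height, so I'll release it and go look at the knob and gauge.

```bash
python3 - <<'E'
from h import *
env.move_gripper(.4,40); s=env.get_state(); print(s["eef_pos"],s["force"])
env.move_straight([.466,-.1923,.13],max_speed=.15)
for a in (-2.5,-2.6,-2.7,-2.8): print(a,env.ik([.4685,.056,.13],down(a)),env.ik([.4685,.116,.04],down(a)))
env.move_ptp([.4685,.056,.13],down(-2.65)); env.hold(.2); wrist("knob")
print(env.get_state()["time"])
E
```

```text
[ 0.4659 -0.1922  0.0413] [-0.0548  0.334  -0.5632]
-2.5 [-0.0648  0.1011  1.8891 -0.      1.1514  2.4352] [ 0.0632  0.2698  1.9164 -0.      0.9554  2.5632]
-2.6 [-0.0648  0.1011  1.8891 -0.      1.1514  2.5352] [ 0.0632  0.2698  1.9164 -0.      0.9554  2.6632]
-2.7 [-0.0648  0.1011  1.8891 -0.      1.1514  2.6352] [ 0.0632  0.2698  1.9164 -0.      0.9554  2.7632]
-2.8 [-0.0648  0.1011  1.8891  0.      1.1514  2.7352] None
13.9667
```

View pics/knob.png

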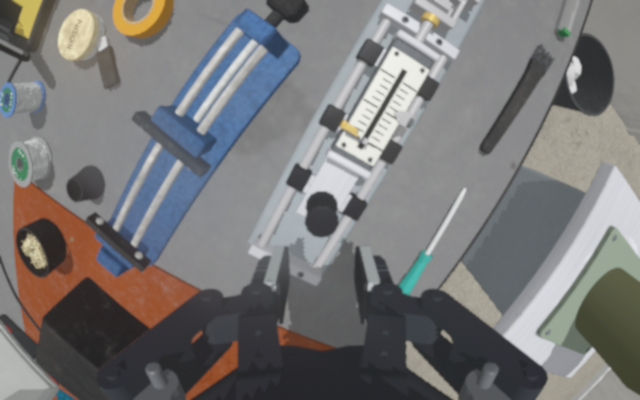

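The knob's top disc is at about (321,205). The white scale runs from (350,150) to (415,60), with the brass max pointer near the zero end at (350,128) and the clip on the right-hand edge at about (405,118).

```bash
python3 - <<'E'
from h import *
d=load("knob"); g=cv2.cvtColor(d["img"],cv2.COLOR_RGB2GRAY)
m=(g<55).astype(np.uint8); m[:150]=0;m[245:]=0;m[:,:295]=0;m[:,345:]=0
n,l,st,c=cv2.connectedComponentsWithStats(m); i=1+st[1:,4].argmax(); print(st[i],c[i])
x,y,w,h,_=st[i]
# top disc: circle touching the upper edge with the component's width
for q,z in (([x+w/2,y+w/2],.076),): K=onz(d,[q],z)[0]; print(q,K)
e=onz(d,[[x,y+w/2],[x+w,y+w/2]],.076); print(1e3*np.linalg.norm(e[0]-e[1]))
print(env.get_state()["eef_pos"])
cv2.imwrite("pics/knobc.png",cv2.resize(d["img"][20:245,290:450,::-1],None,fx=2.6,fy=2.6,interpolation=cv2.INTER_CUBIC))
E
```

```text
[310 206   1   1   1] [310. 206.]
[np.float64(310.5), np.float64(206.5)] [0.4808 0.0496 0.076 ]
0.6734595216411066
[0.4685 0.0559 0.13  ]
```

View pics/knobc.png

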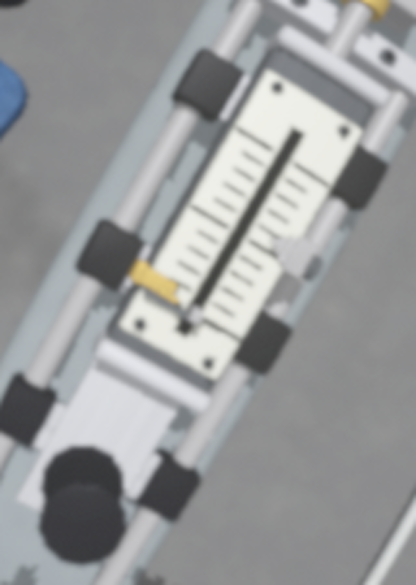

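```bash
python3 - <<'E'
from h import *
d=load("knob"); K=onz(d,[[321.5,221]],.076)[0]; K2=onz(d,[[321.5,207.5]],.046)[0]; print(K,K2)
e=onz(d,[[305.5,221],[337.5,221]],.076); print(np.linalg.norm(e[0]-e[1]))
E
```

```text
[0.4693 0.0553 0.076 ] [0.4689 0.056  0.046 ]
0.02191216841610001
```

```bash
python3 - <<'E'
from h import *
x,y=.469,.0556
env.move_straight([x,y,.085],max_speed=.15); env.hold(.1); print(env.get_state()["force"])
env.move_straight([x,y,.046],max_speed=.08); env.hold(.1); print(env.get_state()["force"])
env.move_gripper(0,40); s=env.get_state(); print(s["grip_width"],s["finger_force"],s["force"],s["eef_pos"],s["time"])
d=wrist("g0")
c=pix(d,[.468,.0,.058])[0]; print(c)
x0,y0=[int(max(0,v)) for v in (c[0]-100,c[1]-100)]
cv2.imwrite("pics/g0c.png",cv2.resize(d["img"][y0:y0+200,x0:x0+200,::-1],None,fx=3,fy=3,interpolation=cv2.INTER_CUBIC)); print(x0,y0)
E
```

```text
[0.2818 0.9173 1.162 ]
[0.5762 0.3389 0.5646]
0.24665226398880555 38.85772269673453 [-2.4517 -0.1295  6.2231] [0.4692 0.0556 0.0468] 15.525
[384.1868 175.9644]
284 75
```

View pics/g0c.png

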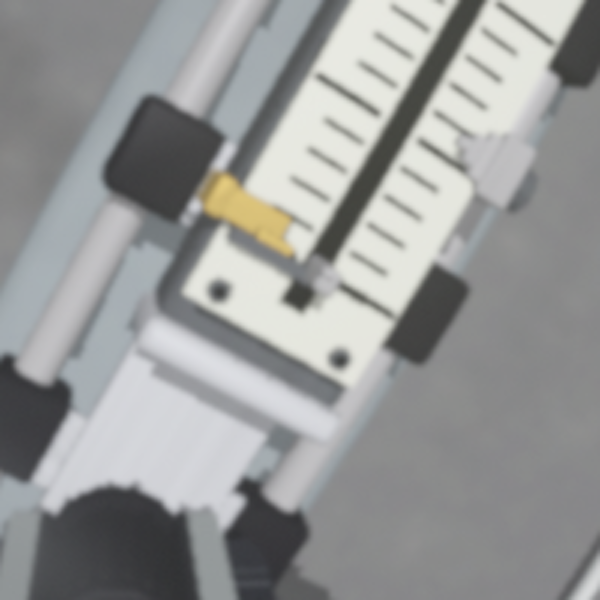

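The close view shows the index fin at zero at (315,275), the brass pointer beside it, and the clip's point at about (460,147), just past the 25 mm long line (418–470,142–172). That was my last viewable picture, so from here I work numerically on rectified strips.

```bash
cat >> h.py <<'E'
def rect(d,z,org,th=.011,s=np.arange(-8,50,.25),t=np.arange(-3,24,.25)):
    "rectified patch at height z: rows = s (mm towards nest from org), cols = t (mm towards robot)"
    S,T=np.meshgrid(s,t,indexing="ij")
    ux=np.array([np.sin(th),np.cos(th)]);uy=np.array([-np.cos(th),np.sin(th)])
    p=np.asarray(org)+(-S[...,None]*ux+T[...,None]*uy)*1e-3
    q=pix(d,np.c_[p.reshape(-1,2),np.full(S.size,z)]).astype(np.float32).reshape(*S.shape,2)
    return cv2.remap(d["img"],q[...,0],q[...,1],cv2.INTER_LINEAR)
E
python3 - <<'E'
from h import *
d=load("g0")
fin=np.array([284+315/3,75+275/3]); o=onz(d,[fin],.058)[0,:2]; print("fin",fin,o)
sl=onz(d,[[284+300/3,75+295/3],[284+470/3,75+10/3]],.054); v=sl[0]-sl[1]; print("slot th",np.arctan2(v[0],v[1]))
for z in (.054,.056): # long lines 0 and 25, right half
    L=onz(d,[[284+370/3,75+302/3],[284+444/3,75+157/3],[284+526/3,75+22/3]],z); print(z,1e3*np.diff(L[:,1]),L[:,:2])
r=cv2.cvtColor(rect(d,.058,o,s=np.arange(-4,46,1.),t=np.arange(-2,22,1.)),cv2.COLOR_RGB2GRAY)
print("      "+" ".join(f"{t:3d}" for t in range(-2,22)))
for i,row in enumerate(r): print(f"{i-4:4d}: "+" ".join(f"{v:3d}" for v in row))
E
```

```text
fin [389.     166.6667] [ 0.4683 -0.0047]
slot th 0.018378455428667766
0.054 [-25.0852 -25.3665] [[ 0.4572 -0.005 ]
 [ 0.4588 -0.0301]
 [ 0.4578 -0.0555]]
0.056 [-24.7146 -24.9917] [[ 0.458  -0.0051]
 [ 0.4595 -0.0299]
 [ 0.4585 -0.0549]]
       -2  -1   0   1   2   3   4   5   6   7   8   9  10  11  12  13  14  15  16  17  18  19  20  21
  -4:  75  64  65 104 174 202 226 229 229 229 229 229 229 229 228 228 205 142 126 115 104 111 112 117
  -3:  77  65  65  97 159 198 227 229 229 229 229 229 229 229 229 227 203 112  72  70  68  69  68  72
  -2:  94  92  92 128 164 191 224 229 229 229 229 229 229 229 229 227 204 110  69  67  67  66  66  66
  -1: 121 126 144 178 186 188 215 226 225 223 224 227 228 227 227 226 203 110  69  68  67  67  66  65
   0: 125 134 149 182 188 183 164 166 162 154 161 181 189 188 192 187 181 102  69  68  67  66  66  67
   1: 128 138 147 179 185 182 145 132 130 125 127 141 140 141 140 149 161  98  68  68  67  66  66  66
   2: 131 140 148 174 198 207 215 218 218 216 214 219 219 220 219 220 198 106  69  69  68  67  66  66
   3:  98  95  96 137 214 227 229 229 229 229
[... 3640 characters left out ...]
  72 124 214 211 207 206 206 203 201 208 226 228 229 228 224 209 194 177 148 147 142 141
  40:  88  71  72 123 210 186 175 173 168 169 171 181 222 229 228 228 224 209 193 178 144 133 139 141
  41:  86  71  72 128 218 226 225 225 224 223 224 225 228 229 228 228 224 209 194 177 140 121 135 141
  42:  84  71  72 134 220 230 229 229 229 229 229 229 229 229 228 228 224 209 194 178 142 123 137 141
  43:  83  70  71 131 218 229 228 228 227 228 228 228 229 229 228 228 224 209 194 178 141 123 137 141
  44:  84  71  71 125 214 208 196 194 192 195 199 205 224 229 228 228 224 209 194 178 137 123 138 141
  45:  86  70  71 122 210 188 182 181 179 180 183 193 223 229 228 228 221 199 183 163 110 109 134 141
```

```bash
cat >> h.py <<'E'
E0=np.array([.4692,.0556]); O0=np.array([.4683,-.0047]); TH=.014
def index(name=None,z=.058):
    e=env.get_state()["eef_pos"][:2]; d=wrist(name); s=np.arange(-8,50,.25)
    r=cv2.cvtColor(rect(d,z,O0+e-E0,s=s,t=np.arange(-1,1.6,.5)),cv2.COLOR_RGB2GRAY).mean(1)
    m=(r>105)&(s>-3)&(s<48); c=s[m]
    return ((c.min(),c.max(),c.mean()) if len(c) else None), d
def pull(u,v):
    env.move_straight([.469+np.sin(TH)*u,.0556+np.cos(TH)*u,.046],max_speed=v)
E
python3 - <<'E'
from h import *
print(index()[0])
for u in (.006,.014,.022):
    pull(u,.02); env.hold(.15); s=env.get_state(); print(u,s["eef_pos"],s["force"],index("p%d"%(u*1e3))[0],s["time"])
E
```

```text
(np.float64(-2.0), np.float64(3.25), np.float64(0.625))
0.006 [0.4693 0.0616 0.0468] [-2.6409 -0.3276  5.261 ] (np.float64(-1.75), np.float64(3.5), np.float64(0.875)) 16.225
0.014 [0.4694 0.0692 0.0468] [-2.8884 -1.5727  5.9989] (np.float64(5.75), np.float64(36.25), np.float64(9.73)) 16.975
0.022 [0.4694 0.0768 0.0467] [-2.3124 -3.8364  5.8159] (np.float64(-1.5), np.float64(42.0), np.float64(15.78448275862069)) 17.725
```

```bash
python3 - <<'E'
from h import *
s=np.arange(-4,46,1.)
for n,e in (("g0",[.4692,.0556]),("p14",[.4694,.0692]),("p22",[.4694,.0768])):
    d=load(n); r=cv2.cvtColor(rect(d,.058,O0+np.array(e)-E0,s=s,t=np.array([-2,-1,0,1,2,9,12,17])),cv2.COLOR_RGB2GRAY)
    print(n); print(r.T)
E
```

```text
g0
[[ 76  78  96 122 124 128 130  97  80  78  81  85  89  85  77  80  82  82
   79  80  84  85  86  85  87  89  90  87  85  88  90  89  86  89  86  87
   82  84  83  87  87  89  90  91  89  87  85  84  85  88]
 [ 64  65  94 127 134 139 139  93  66  66  67  67  67  67  67  68  68  67
   68  68  69  69  69  69  69  70  70  70  70  70  70  70  71  70  71  71
   71  71  71  71  70  71  70  72  71  71  71  70  71  70]
 [ 65  65  95 144 148 147 146  94  68  68  68  69  68  69  69  70  69  70
   70  69  69  68  69  69  71  70  70  70  71  69  70  71  71  72  72  72
   72  71  71  71  71  71  72  72  72  72  72  71  71  71]
 [101  95 130 179 181 179 172 133 128 135 131 137 132 130 127 136 134 131
  130 125 123 127 131 126 132 127 126 125 131 125 129 124 123 120 128 127
  131 128 126 127 134 130 126 121 121 126 130 128 121 118]
 [171 159 164 186 187 186 197 214 217 211 210 219 218 218 210 212 219 220
  220 208 211 216 219 216 209 215 216 216 216 206 215 217 217 216 211 218
  219 216 210 203 217 217 217 213 210 217 219 217 213 209]
 [229 229 229 226 177 146 220 229 228 205 194 227 229 228 196 
[... 3181 characters left out ...]
220 221 217 212 221
  221 219 213 205 219 220 221 217 215 221 221 220 215 211]
 [230 230 230 228 182 147 222 230 229 206 198 228 230 229 200 205 229 230
  215 155 150 222 230 224 186 212 230 230 214 135 187 174 180 186 158 218
  230 230 215 179 226 230 229 207 186 226 230 228 200 197]
 [229 230 230 228 187 147 222 230 230 230 230 230 230 230 230 230 230 230
  229 230 229 230 230 230 230 230 230 230 211 161 172 191 194 194 194 184
  193 223 229 230 230 229 230 229 229 229 229 229 229 229]
 [122  70  68  68  67  69  68  69  69  69  69  70  70  71  73 128 177 180
  180 180 168 142 140 140 141 141 140 141 180 190 189 190 190 190 191 191
  192 191 183 179 179 180 179 178 177 177 178 178 177 163]]
```

```bash
python3 - <<'E'
from h import *
d=load("p22"); s=np.arange(23,35,.25); np.set_printoptions(linewidth=250)
r=cv2.cvtColor(rect(d,.058,O0+np.array([.4694,.0768])-E0,s=s,th=TH,t=np.array([7,7.5,8,9,10,11,12,13,15,17,19])),cv2.COLOR_RGB2GRAY)
print((s[::2]*10).astype(int));print(r.T[:,::2])
E
```

```text
[230 235 240 245 250 255 260 265 270 275 280 285 290 295 300 305 310 315 320 325 330 335 340 345]
[[230 227 214 176 137 156 203 225 229 225 223 220 213 182 162 196 221 229 230 230 230 227 212 183]
 [230 228 215 179 136 159 203 221 222 214 207 201 194 172 160 194 222 229 230 230 230 228 212 180]
 [230 227 215 180 140 160 201 214 208 196 186 185 180 162 153 191 220 229 230 230 230 227 212 177]
 [230 227 216 179 133 152 183 185 172 168 179 189 186 168 158 186 217 228 230 230 230 228 219 193]
 [230 228 216 177 120 119 146 164 170 175 183 190 190 182 177 187 209 224 229 230 230 229 228 225]
 [230 227 212 173 122 116 143 172 188 192 193 194 194 195 194 195 198 208 216 223 228 229 230 230]
 [230 227 213 183 165 167 175 184 191 193 194 193 194 194 194 192 186 185 193 208 222 228 229 230]
 [228 223 211 190 183 191 195 196 196 196 196 196 196 196 196 196 196 196 198 204 215 224 228 229]
 [147 163 179 187 188 189 189 190 190 190 190 189 190 190 190 190 189 190 190 188 188 191 196 202]
 [141 160 179 187 190 190 190 190 190 190 190 191 190 191 191 191 192 192 192 192 191 188 182 178]
 [152 161 175 184 187 188 188 188 188 189 188 188 189 189 189 189 189 189 190 189 189 185 176 162]]
```

```bash
cat >> h.py <<'E'
def idx(name=None):
    e=env.get_state()["eef_pos"][:2]; d=wrist(name); s=np.arange(-4,44,.1)
    r=cv2.cvtColor(rect(d,.058,O0+e-E0,s=s,t=np.arange(-1,.6,.5)),cv2.COLOR_RGB2GRAY).mean(1)
    c=s[r>105]; return c.min(),c.max(),c.mean()
E
python3 - <<'E'
from h import *
s=env.get_state(); print(s["eef_pos"],s["force"],idx())
u=.022
pull(.0325,.02); env.hold(.2); u=.0325
s=env.get_state(); i=idx("p32"); print(u,s["eef_pos"],s["force"],i)
E
```

```text
[0.4694 0.0768 0.0467] [-2.8879 -2.6812  5.3592] (np.float64(13.800000000000015), np.float64(18.20000000000002), np.float64(16.000000000000018))
0.0325 [0.4696 0.0867 0.0467] [-1.8444 -5.6486  5.4485] (np.float64(23.600000000000023), np.float64(28.400000000000027), np.float64(26.00000000000003))
```

```bash
python3 - <<'E'
from h import *
u=.0345; pull(u,.01); env.hold(.15); i=idx(); print(i)
du=(28.5-i[2])*1e-3
if .0002<du<.002: u+=du; pull(u,.008)
env.hold(.4); print(u,idx("peak"),env.get_state()["force"],env.get_state()["time"])
env.hold(.9); print(idx(),env.get_state()["time"])
d=load("peak"); e=env.get_state()["eef_pos"]; np.set_printoptions(linewidth=250)
s=np.arange(24,36,.5); print((s*10).astype(int)); print(cv2.cvtColor(rect(d,.058,O0+e[:2]-E0,s=s,th=TH,t=np.array([-1,0,1,2,8,9,10,12,17])),cv2.COLOR_RGB2GRAY).T)
E
```

```text
(np.float64(25.400000000000027), np.float64(30.20000000000003), np.float64(27.80000000000003))
0.035199999999999974 (np.float64(25.900000000000027), np.float64(30.70000000000003), np.float64(28.30000000000003)) [-3.1459 -6.7407  5.6657] 20.0
(np.float64(25.900000000000027), np.float64(30.70000000000003), np.float64(28.30000000000003)) 20.95
[240 245 250 255 260 265 270 275 280 285 290 295 300 305 310 315 320 325 330 335 340 345 350 355]
[[ 68  68  75  93 112 124 129 133 136 137 138 131 113  91  76  71  70  70  70  71  70  70  71  71]
 [ 68  68  71  86 107 121 133 145 154 157 159 158 152 133 103  81  72  73  71  73  73  73  73  73]
 [122 123 124 123 126 131 150 172 185 191 193 196 196 189 171 151 147 146 144 148 152 151 149 150]
 [210 206 202 198 185 163 159 175 188 193 196 198 200 205 214 221 222 224 222 222 218 211 209 215]
 [214 179 133 137 166 165 143 128 147 167 175 158 151 191 221 229 230 230 230 227 212 179 166 203]
 [213 174 128 142 168 165 147 147 171 188 186 168 158 186 218 229 230 230 230 229 220 196 186 210]
 [207 159 106 122 150 163 166 171 181 190 190 182 178 189 210 226 229 230 230 230 229 226 225 227]
 [210 179 162 168 174 184 190 192 193 193 193 193 193 192 187 188 194 209 223 229 230 230 230 230]
 [179 188 190 190 190 190 190 191 191 191 191 191 191 192 192 192 192 192 192 190 184 180 179 179]]
```

The index stands level with the clip's point, with bright faces centred at about 29 mm for both, and it has been held over a second. Now I'll ease it back.

```bash
python3 - <<'E'
from h import *
pull(.010,.02); pull(.002,.015); pull(-.0008,.008); env.hold(.3)
s=env.get_state(); print(s["eef_pos"],s["force"],idx(),s["time"])
pull(-.0015,.008); env.hold(.2); s=env.get_state(); print(s["eef_pos"],s["force"])
E
```

```text
[0.4692 0.0552 0.0468] [-2.6661  1.3645  5.3295] (np.float64(-1.799999999999998), np.float64(2.800000000000006), np.float64(0.5000000000000039)) 23.8417
[0.4692 0.0552 0.0468] [-2.61    4.2733  5.2268]
```

```bash
python3 - <<'E'
from h import *
pull(-.0006,.008); env.move_gripper(.42,40)
env.move_straight([.469,.055,.13],max_speed=.1)
env.move_ptp([.466,-.19,.16],down(-.011)); env.hold(.2)
d=wrist("end"); hsv=cv2.cvtColor(d["img"],cv2.COLOR_RGB2HSV)
m=cv2.inRange(hsv,(40,60,30),(90,255,255)); p=pix(d,[[.466,-.188,.038]])[0]; x,y=p.astype(int)
w=m[y-45:y+45,x-45:x+45]; ys,xs=np.nonzero(w); q=onz(d,np.c_[xs+x-45,ys+y-45],.038)
print(p,len(xs),q.min(0),q.max(0))
# brass max pointer along housing and knob
g=cv2.inRange(hsv,(18,110,100),(32,255,255)); n,l,st,c=cv2.connectedComponentsWithStats(g)
for i in range(1,n):
    if st[i,4]>8: print(st[i,4],c[i],onz(d,[c[i]],.058)[0])
s=env.get_state(); print(s["time"],s["force"])
E
```

```text
[320.9186 191.2251] 627 [ 0.4479 -0.2069  0.038 ] [ 0.4849 -0.1652  0.038 ]
11 [335.3636  11.5455] [ 0.4788 -0.0361  0.058 ]
1354 [535.2733  44.6248] [ 0.6633 -0.0421  0.058 ]
567 [627.0952  42.0423] [ 0.822  -0.0006  0.058 ]
44 [320.3182 107.6364] [ 0.4663 -0.1141  0.058 ]
28.7833 [ 0.3755 -0.2496 -0.4065]
```

```bash
python3 -c "
from workcell import env
print(env.job_done())"
```

```text
the job is handed in; nothing more can be done
None
```

I handed the job in with the tabbed coupon lying in the nest: I pulled the index to about 28 mm (by my image reading, level with the set clip), held it over a second, and eased the knob back to its home stop.

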